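# Bring the round dish to the microscope on the lifter

### The job

Slide the flat lifter under the round specimen dish, lift it off its wooden rest and set it down centred on the two bars of the microscope's stage. Then lay the lifter back down flat on the bench and let go of it. Leave the square dish where it is.

Things in the scene. Friction and masses are not known exactly. Their poses are not given: they have to be found in the camera images.
- lifter_grip (a point): Grip point of the lifter, a flat spatula lying on the bench: middle of its handle, 17 mm above its underside. Dark wooden bar handle 150 long, 20 wide, 34 high; steel blade 112 long, 44 wide, 2.5 thick, flush with the handle's underside. x runs from handle to blade, z up. Along x from here: handle -80 to +70, blade +69 to +181 mm (its centre at +125). 0.13 kg.
- round_dish: Clear round dish with dark seeds, diameter 100, height 16 mm, 0.07 kg; origin: centre of underside. It stands within 4 mm of the middle of a fixed wooden rest: two bars 100 long, 14 wide, 20 high, 60 mm apart (free gap), on a 100 x 112 plate 4 thick; underside 24 mm above the bench. Under it is a slot 60 wide, 20 high, open at both ends. Its x runs along the slot, away from the robot; z up.
- stage_seat (a point): Where the dish's underside centre goes: centre of the microscope's stage, level with the top of its two metal bars, 65 mm above the bench. Bars 100 long, 14 wide, 20 high, free gap 60, on the fixed white base (top at 45 mm). x runs along the gap, away from the robot. Base spans x -95 to +95, y -75 to +185. Post 320 mm tall at x +30, y +145, head swung outwards; nothing above the stage.
- square_dish: Bystander: clear square dish with light brown shell pieces, 90 x 90 mm, 16 mm high; origin: centre of underside. It stands on a second wooden rest of the same kind, beside the first.
There are look-alikes about, which are no part of the job. Leave any green or turquoise look-alike of the round_dish alone.

How it is judged:
On the way:
1. the round dish is carried on the lifter's blade, clear of its rest (height (world z) of round_dish above 0.034 m and x of round_dish in the frame of lifter_grip between 0.08 and 0.17 m and y of round_dish in the frame of lifter_grip between -0.03 and 0.03 m and z of round_dish in the frame of lifter_grip between -0.022 and -0.008 m), for 0.2 s.
At the end, for the whole second after the job is handed in: The round dish rests level (within 6 degrees) on the two bars of the microscope's stage, its centre within 15 mm of the stage's centre; the lifter lies flat on the bench, its grip point less than 27 mm above the bench and tilted less than 10 degrees; the square dish is within 20 mm of where it was (horizontal distance between round_dish and stage_seat below 0.015 m and z of round_dish in the frame of stage_seat between -0.005 and 0.005 m and angle between round_dish's own z axis and vertical below 0.1 rad and linear speed of round_dish below 0.02 m/s and height (world z) of lifter_grip below 0.027 m and angle between lifter_grip's own z axis and vertical below 0.17 rad and distance of square_dish from where it was at the start of the episode below 0.02 m); the robot touches nothing.
It fails at once if the square dish is moved by more than 20 mm (distance of square_dish from where it was at the start of the episode above 0.02 m).
It also fails if it takes over 64 s, if anything falls off the work surface, if the arm or the gripper's body presses on something with over 40 N, if the wrist force passes 120 N, or if a joint passes its speed limit or range.

### The arm

A 6-joint arm with a two-finger parallel gripper is mounted at the origin on the work surface. World frame = base frame: x ahead of the robot, y to its left, z up, the work surface at z = 0. Lengths are in m, angles in rad, forces in N, time in s.
With the tool pointing down it reaches from about 0.225 to 0.875 m from the base axis. Payload 3.4 kg.
Tool frame: the origin (TCP) lies on the centre line of the jaws, within the pads' length; the fingertips stand 19 mm ahead of it and the grasp point (between the pads) is the TCP; z points along the fingers, y is the direction in which the jaws open and shut (so a half turn about z gives the same grasp; the last joint's range is limited). The gripper opens to 85 mm and grips with 20 to 120 N. Pads are 22 mm wide; open, the fingers measure 114 mm over their backs; the gripper's body (76 mm by 85 mm) begins 54 mm behind the grasp point. The pads swing forward as they close: fully open they stand 13 mm farther back than shut.
Start: joints at [1.101, 0.276, 1.505, -0, 1.361, -0.121], TCP at [0.197, 0.54, 0.25] pointing down, gripper open.
Joint ranges: [-2.89, 2.89], [-0.75, 2.08], [0.22, 2.7], [-1.18, 4.32], [0.11, 2.71], [-2.7, 2.7]. Speed limits (rad/s): [2.57, 2.57, 3.14, 3.14, 3.14, 3.14].

### API

Orientations are given as a unit quaternion [w, x, y, z].
In Python, from rig import monitor, eyes, manip, models gives the robot as it stands.
- The arm moves only by the tool send_rows, never from a script. Its argument "deltas" is a list of rows, each an object with "dp": the shift along the world's x, y, z each as a share of 0.12 m, from -1 to 1, a list of three; "rotation": the turn, a rotation vector about the world's x, y, z each as a share of 0.5 rad, from -1 to 1, a list of three. In form: [{"dp": [dx, dy, dz], "rotation": [rx, ry, rz]}, ...]. A call has 1 to 12 rows; each row is the pose to reach, as a shift and turn from the pose commanded when the call began; what a row does not reach only later rows make up. A row lasts 1/12 s, in which the tool goes at most 41.7 mm and 7.16 degrees, less where a joint would pass 70% of its speed; a pose out of reach is approached as far as the arm can. A call with a number of a shift or a turn outside -1 to 1 is refused whole. A call with a gripper value outside its range is refused whole. "fingers" is the closure, from -1 (fully open) to 1 (shut), set as the call begins (left out, the last holds). The fingers move at their own pace and stop on an object; "grip_force" is the grip in N (left out, the last holds). Time passes only in rows, so rows that repeat a pose let the fingers close. It gives the time, the measured TCP pose, the force and the opening at its end, in the units of the state.
- monitor.get_state(): the state, without advancing time (a new reading comes with each control period).
- eyes.get_image(name): name is "side" or "top" or "wrist"; returns a dict with "color" (480x640x3 uint8, red, green, blue), "depth" (480x640 float32, m along the optical axis (not along the pixel's ray), 0 where there is no reading), "mtx" (3x3 intrinsics, pixels), "rvec" (rotation vector, rad) and "tvec" (3), from world to camera coordinates, as OpenCV has them. Camera axes: x right, y down, z forward; pixel columns grow to the right and rows downward; lengths in m; the calibration is good to about 2 mm. A picture is of the moment at which its call begins.
- manip.sign_off(): hands the job in, once; it reports no verdict.
Trained networks look in a picture, given as the dict that the camera call returned (one of the last four; its "shot" number tells which), for a name from the list of things; names that differ only in an ending like _2 or _b are one class to them, and where a whole thing is asked for, a point or a joint stands for the part that bears it (a point fixed in the world has none). Each returns a list of dicts, best first, with "score" (0 to 1); they miss things now and then, are a little off and sometimes report something else, mostly with a low value. They report only what shows in the picture. A call takes as long as a camera call. They do not tell look-alikes from the thing itself.
- models.find_in(name, picture): "box" ([left, top, right, bottom] in pixels, round what is visible of it).
The state is a dict: "clock": time; "qpos": joint angles; "qd": joint speeds; "effort": joint torques, N m; "position": TCP position; "ee_rot": TCP orientation; "contact_force": force on the tool from outside, world axes, zero at the start; "moment": the same for the moment, N m; "width": finger opening in m.
Only numpy, scipy, OpenCV 4.12 (cv2) and the standard library are available. Lean on these libraries where they do the work, as an engineer would, in place of code of your own. Each camera call takes 0.05 s, during which the arm holds its last target.

## Working session

There is one attempt and no reset: what is moved stays moved. The work goes in short steps, Python scripts to look and compute and a tool call to move; the robot and the scene stay as the last step left them, time stands still between calls to the robot, and variables do not carry over. Pictures are saved under pics/ and viewed, and the job is handed in when it is done.

Besides the shell and the picture viewer there is one more tool, called in YAML: its name, and indented under it one key for each argument. send_rows: Moves the arm, as the interface text tells. Its arguments: {"type":"object","properties":{"deltas":{"type":"array","items":{"type":"object","properties":{"dp":{"type":"array","items":{"type":"number"}},"rotation":{"type":"array","items":{"type":"number"}}}}},"fingers":{"type":"number"},"grip_force":{"type":"number"}},"required":["deltas"]}

```bash
ls; mkdir -p pics; python3 - <<'E'
from rig import monitor, eyes, manip, models
import cv2,pickle
print(monitor.get_state())
for n in ["top","side","wrist"]:
    p=eyes.get_image(n)
    pickle.dump(p,open(f"pics/{n}0.pkl","wb"))
    cv2.imwrite(f"pics/{n}0.png",p["color"][:,:,::-1])
    print(n,p["mtx"].tolist(),p["rvec"],p["tvec"],p["shot"])
    for k in ["lifter_grip","round_dish","stage_seat","square_dish"]:
        try: print(k,[(d["box"],d["score"]) for d in models.find_in(k,p)])
        except Exception as e: print(k,e)
E
```

```text
pics
{'clock': 0.0, 'qpos': array([ 1.10099550e+00,  2.76585066e-01,  1.50617680e+00,  3.93979031e-05,
        1.36070656e+00, -1.20980057e-01]), 'qd': array([ 0.00202423,  0.00087321, -0.00080337,  0.00011484,  0.0014476 ,
       -0.00045395]), 'effort': array([-1.62523771e-03, -4.16770005e+01, -2.45802158e+01, -4.85433120e-04,
        1.11640131e-02, -1.13160340e-05]), 'position': array([0.19627496, 0.53991351, 0.24942795]), 'ee_rot': array([-2.91459872e-04,  1.73531487e-01,  9.84827875e-01, -8.91660655e-04]), 'contact_force': array([-0.43480471, -0.08223614,  0.35462972]), 'moment': array([-0.0702376 , -0.01803195,  0.01115578]), 'width': 0.0854932637337889}
top [[539.260691176081, 0.0, 315.98429368168286], [0.0, 539.260691176081, 242.57309602842335], [0.0, 0.0, 1.0]] [ 2.18736293 -2.14316268  0.1703025 ] [-0.06077235  0.6274781   1.03749165] 1
lifter_grip [([426.7, 255.5, 467.7, 387.2], 0.67)]
round_dish [([257.4, 194.2, 308.6, 246.3], 0.86), ([177.4, 121.6, 231.0, 168.4], 0.76), ([327.8, 138.1, 375.4, 186.2], 0.76), ([342.3, 292.7, 392.5, 340.6], 0.63)]
stage_seat [([0.4, 193.4,
[... 166 characters left out ...]
972], [0.0, 0.0, 1.0]] [ 0.0779018  -2.78225284  1.418541  ] [0.63008798 0.10014058 0.94863857] 2
lifter_grip [([335.2, 188.0, 430.6, 210.3], 0.55), ([277.0, 251.9, 321.0, 289.9], 0.33)]
round_dish [([366.4, 221.2, 407.9, 244.8], 0.78), ([277.9, 250.5, 322.1, 286.7], 0.71), ([230.3, 221.8, 272.8, 252.1], 0.7), ([179.7, 311.0, 236.6, 357.1], 0.66)]
stage_seat [([259.5, 277.8, 491.7, 477.6], 0.66)]
square_dish [([291.3, 207.2, 340.0, 234.8], 0.58)]
wrist [[371.2979017892668, 0.0, 322.3244681088855], [0.0, 371.2979017892668, 237.7898162616025], [0.0, 0.0, 1.0]] [-2.35920999 -1.65166526 -0.25484976] [-0.57495113 -0.03940493  0.37885244] 3
lifter_grip []
round_dish []
stage_seat []
square_dish []
```

View pics/top0.png

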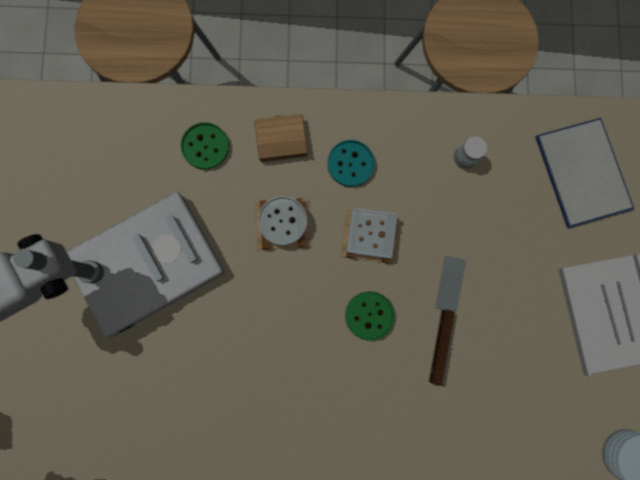

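View pics/side0.png

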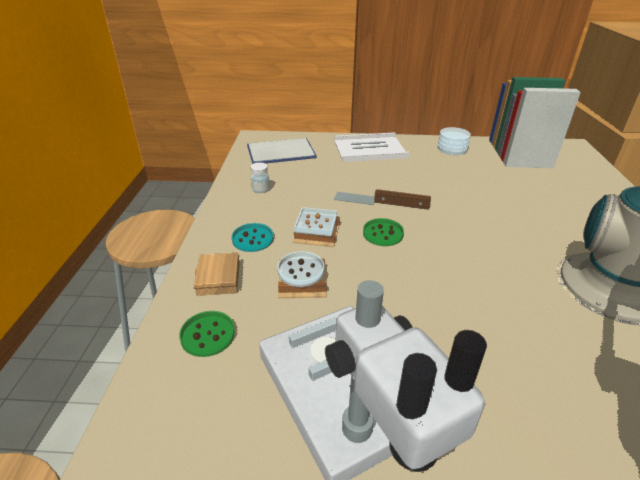

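View pics/wrist0.png

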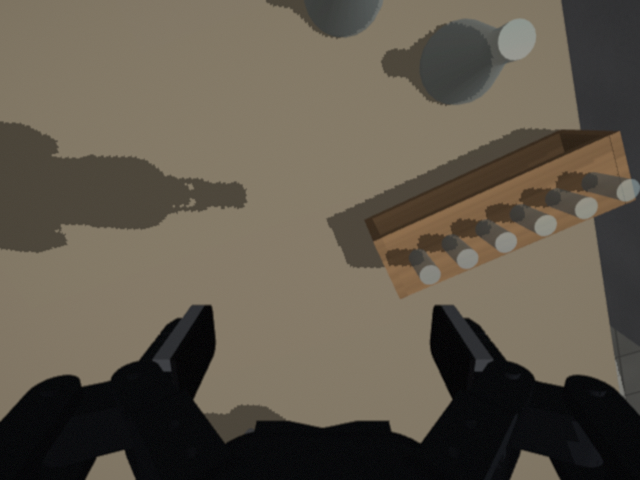

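The candidates in the top view are the clear dish on a rest at (283,221), green at (205,146) and (370,316), and turquoise at (351,163). The clear one at (283,221) fits: it has dark seeds and stands on a wooden rest. The square dish is at (372,233), the lifter at (447,320) and the stage at (165,249). I'll enlarge the crop and measure.

```bash
cat > h.py <<'E'
import numpy as np,cv2,pickle
def cam(p):
    R,_=cv2.Rodrigues(np.array(p["rvec"],float)); return R,np.array(p["tvec"],float).ravel(),np.array(p["mtx"])
def px2w(p,uv,z):
    R,t,K=cam(p); d=R.T@np.linalg.inv(K)@np.array([uv[0],uv[1],1.]); c=-R.T@t
    return c+d*(z-c[2])/d[2]
def w2px(p,X):
    q,_=cv2.projectPoints(np.array(X,float).reshape(-1,1,3),np.array(p["rvec"],float),np.array(p["tvec"],float),np.array(p["mtx"]),None); return q.reshape(-1,2)
def cloud(p):
    R,t,K=cam(p); D=p["depth"]; v,u=np.mgrid[:480,:640]
    pc=np.stack([(u-K[0,2])/K[0,0]*D,(v-K[1,2])/K[1,1]*D,D],-1)
    W=(pc-t)@R; W[D==0]=np.nan; return W
E
python3 - <<'E'
from h import *
p=pickle.load(open("pics/top0.pkl","rb"))
W=cloud(p)
for n,uv in dict(round=(283,221),square=(372,233),handle=(442,350),blade=(452,285),stage=(165,249),desk=(300,350)).items():
    print(n,W[uv[1],uv[0]].round(3),px2w(p,uv,0).round(3))
a=p["color"][:,:,::-1]
c1=cv2.resize(a[180:280,230:430],(800,400),interpolation=cv2.INTER_CUBIC)
c2=cv2.resize(a[245:395,410:490],(320,600),interpolation=cv2.INTER_CUBIC)
c3=cv2.resize(a[180:340,60:230],(638,600),interpolation=cv2.INTER_CUBIC)
for i,c in enumerate([c1,c2,c3]): cv2.imwrite(f"pics/c{i}.png",c)
E
```

```text
round [0.674 0.02  0.026] [0.678 0.021 0.   ]
square [ 0.653 -0.162  0.026] [ 0.657 -0.166  0.   ]
handle [ 0.421 -0.302  0.032] [ 0.419 -0.31   0.   ]
blade [ 0.551 -0.331  0.005] [ 0.552 -0.333  0.   ]
stage [0.609 0.25  0.046] [0.614 0.262 0.   ]
desk [ 0.414 -0.021 -0.001] [ 0.414 -0.021  0.   ]
```

View pics/c0.png

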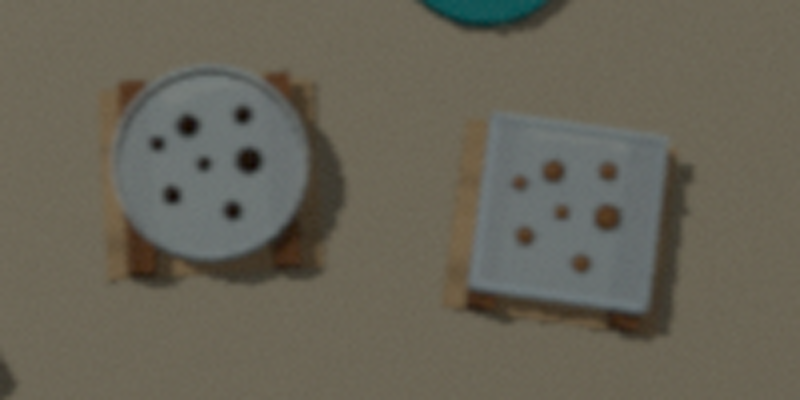

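View pics/c1.png

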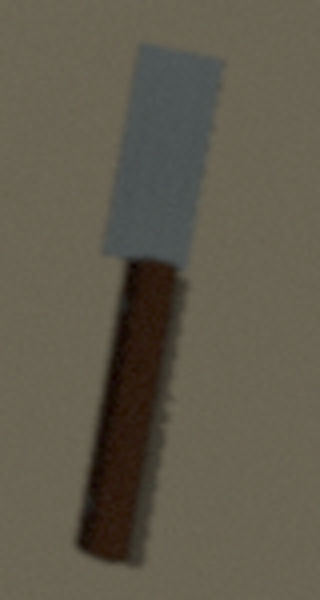

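View pics/c2.png

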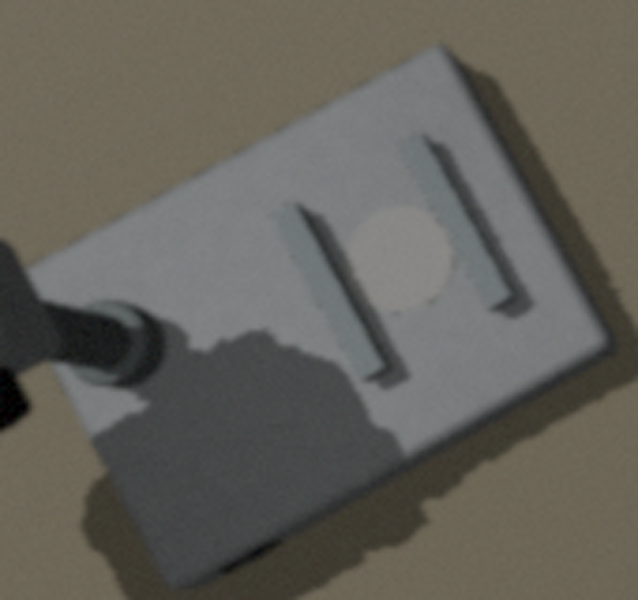

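The crop confirms it: a clear round dish with dark seeds on a wooden rest, its slot pointing roughly away from the robot. Next I'll take precise measurements from the depth and edges.

```bash
python3 - <<'E'
from h import *
np.set_printoptions(suppress=True,precision=4)
p=pickle.load(open("pics/top0.pkl","rb"))
W=cloud(p)
z=W[...,2]
def rect(mask,name,zt):
    ys,xs=np.nonzero(mask); P=W[mask]
    # reproject pixel onto plane zt
    Q=np.array([px2w(p,(x,y),zt)[:2] for x,y in zip(xs,ys)])
    r=cv2.minAreaRect((Q*1000).astype(np.float32)); 
    c=Q.mean(0); w,v=np.linalg.eigh(np.cov(Q.T)); a=v[:,1]; a=a*np.sign(a[0])
    print(name,len(Q),"z",np.percentile(P[:,2],[5,50,95]),"rect",r,"mean",c,"yaw deg",np.degrees(np.arctan2(a[1],a[0])))
    return Q
def comp(mask,seed):
    n,l=cv2.connectedComponents(mask.astype(np.uint8)); 
    return l==l[seed[1],seed[0]]
m=np.zeros_like(z,bool); m[240:400,410:490]=True
rect(comp(m&(z>0.02),(442,350)),"handle",0.034)
g=p["color"].astype(int); 
hsv=cv2.cvtColor(p["color"],cv2.COLOR_RGB2HSV)
print(hsv[285,452],hsv[350,442],hsv[300,420], hsv[221,270],hsv[248,268],hsv[245,290],hsv[250,259])
bl=m&(g[...,2]>g[...,0]); rect(comp(bl,(452,285)),"blade",0.0025)
# stage
for nm,seed in dict(L=(148,258),R=(181,240)).items():
    m2=np.zeros_like(z,bool); m2[180:340,100:230]=True
    print(W[seed[1],seed[0]])
    rect(comp(m2&(z>0.058)&(z<0.075),seed),"bar"+nm,0.065)
m2=np.zeros_like(z,bool); m2[180:345,60:230]=True
print('base',np.nanmedian(z[230:240,190:200]))
# dish
m3=np.zeros_like(z,bool); m3[185:260,245:325]=True
for zz in (0.03,0.035): 
    mm=m3&(z>zz); ys,xs=np.nonzero(mm); print(zz,len(xs), W[mm].mean(0) if len(xs) else 0)
print(z[195:250:5,255:315:5].round(3))
E
```

```text
handle 864 z [0.024  0.0324 0.036 ] rect ((427.61907958984375, -300.79400634765625), (23.12282371520996, 149.20367431640625), 79.0529556274414) mean [ 0.4267 -0.301 ] yaw deg -10.959649708763134
[90 18 85] [ 15 170  45] [ 21  55 107] [ 90  11 118] [ 14 122  48] [16 97 66] [20 59 99]
blade 1017 z [nan nan nan] rect ((554.0007934570312, -328.468017578125), (41.0908203125, 109.17277526855469), 79.02912902832031) mean [ 0.5547 -0.3285] yaw deg -11.383270563075309
[0.5883 0.2775 0.0637]
barL 401 z [0.0608 0.0643 0.0674] rect ((590.1207885742188, 279.5976257324219), (101.092529296875, 15.292437553405762), 31.21944236755371) mean [0.5903 0.28  ] yaw deg 31.274826007090837
[0.6243 0.2148 0.0681]
barR 382 z [0.0609 0.064  0.0675] rect ((627.9927978515625, 216.55532836914062), (100.55278015136719, 14.59482479095459), 31.244855880737305) mean [0.6282 0.2168] yaw deg 31.21845691942839
base 0.04396347090145551
0.03 485 [0.6752 0.0223 0.0366]
0.035 323 [0.6748 0.0228 0.0388]
[[-0.002 -0.    -0.     0.003 -0.002 -0.001  0.001 -0.    -0.001 -0.005
  -0.001 -0.001]
 [-0.008  0.026  0.023  0.039  0.02
[... 154 characters left out ...]
.039  0.029  0.024  0.042  0.025  0.023  0.032  0.029  0.031
   0.003 -0.002]
 [ 0.002  0.026  0.032  0.036  0.032  0.02   0.025  0.026  0.026  0.024
   0.039 -0.   ]
 [ 0.007  0.026  0.025  0.028  0.025  0.033  0.023  0.042  0.028  0.027
   0.041 -0.004]
 [ 0.002  0.025  0.027  0.028  0.024  0.027  0.024  0.027  0.027  0.031
   0.04  -0.   ]
 [ 0.007  0.038  0.024  0.031  0.025  0.027  0.025  0.025  0.03   0.026
   0.006 -0.002]
 [-0.003  0.002  0.027  0.026  0.024  0.027  0.03   0.028  0.025  0.039
   0.005 -0.001]
 [-0.001 -0.001  0.025  0.042  0.03   0.026    nan  0.027  0.04   0.02
  -0.004 -0.004]
 [-0.     0.002  0.026  0.002  0.004  0.024 -0.     0.002  0.002  0.024
   0.005 -0.003]]
```

```bash
cat >> h.py <<'E'
def ortho(p,c,half,z,n=600):
    # image: right=-y, down=-x
    s=np.array([[c[0]+half,c[1]+half,z],[c[0]+half,c[1]-half,z],[c[0]-half,c[1]-half,z],[c[0]-half,c[1]+half,z]])
    src=w2px(p,s).astype(np.float32); dst=np.float32([[0,0],[n,0],[n,n],[0,n]])
    return cv2.warpPerspective(p["color"][:,:,::-1],cv2.getPerspectiveTransform(src,dst),(n,n),flags=cv2.INTER_CUBIC)
E
python3 - <<'E'
from h import *
p=pickle.load(open("pics/top0.pkl","rb"))
o=ortho(p,(0.675,0.0225),0.075,0.024)
o=cv2.convertScaleAbs(o,alpha=1.6)
cv2.imwrite("pics/or.png",o)
# dish fit: HSV low sat
o4=ortho(p,(0.675,0.0225),0.075,0.04)
hs=cv2.cvtColor(o4,cv2.COLOR_BGR2HSV)
m=((hs[...,1]<40)&(hs[...,2]>70)).astype(np.uint8)
cs,_=cv2.findContours(m,cv2.RETR_EXTERNAL,cv2.CHAIN_APPROX_NONE); c=max(cs,key=cv2.contourArea)
h=cv2.convexHull(c); (x,y),(a,b),_=cv2.fitEllipse(h); (X,Y),r=cv2.minEnclosingCircle(c)
k=0.15/600
print("ellipse ctr",0.75-y*k,0.0975-x*k,a*k,b*k,"circ",0.75-Y*k,0.0975-X*k,r*k)
E
```

```text
ellipse ctr 0.6737808456420898 0.020922119140625 0.09982562255859376 0.1028120346069336 circ 0.67371630859375 0.02139923095703125 0.05146794128417969
```

View pics/or.png

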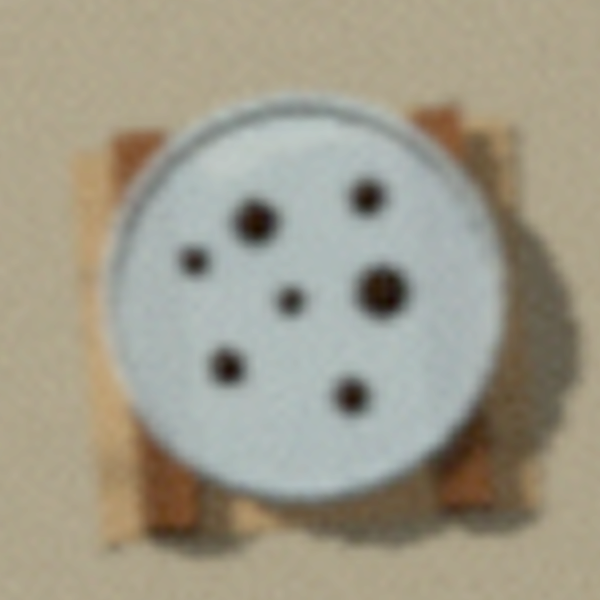

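The rest's bars run at yaw ≈ +4.8° with their centre at (0.671, 0.022). The dish centre is (0.674, 0.021), and the stage is at (0.609, 0.248) with yaw 31.2°. Next I check for obstacles near the starting sweep.

```bash
python3 - <<'E'
from h import *
np.set_printoptions(suppress=True,precision=3)
p=pickle.load(open("pics/wrist0.pkl","rb")); W=cloud(p)
for uv in [(455,60),(517,40),(340,10),(430,272),(628,190),(500,200),(30,180)]: print(uv,W[uv[1],uv[0]])
for n in ("top","side"):
    p=pickle.load(open(f"pics/{n}0.pkl","rb")); W=cloud(p)
    m=(W[...,2]>0.1)&(W[...,0]>0.15)&(W[...,0]<0.9)&(W[...,1]<0.75)&(W[...,1]>-0.6)
    P=W[m]; 
    for y0 in np.arange(-.6,.75,.05):
        q=P[(P[:,1]>=y0)&(P[:,1]<y0+.05)]
        if len(q)>15: print(n,round(y0,2),len(q),np.percentile(q[:,0],[2,98]),q[:,2].max())
p=pickle.load(open("pics/top0.pkl","rb"))
print(px2w(p,(370,316),.008))
E
```

```text
(455, 60) [0.118 0.679 0.054]
(517, 40) [0.121 0.7   0.109]
(340, 10) [0.052 0.608 0.041]
(430, 272) [0.256 0.606 0.111]
(628, 190) [0.244 0.755 0.111]
(500, 200) [0.233 0.682 0.073]
(30, 180) [ 0.078  0.27  -0.001]
top 0.35 2507 [0.51  0.591] 0.31835079094793134
top 0.4 1941 [0.479 0.601] 0.3158615326252632
top 0.45 22 [0.467 0.474] 0.24560968842812672
side 0.35 1448 [0.512 0.593] 0.31580112951534967
side 0.4 4266 [0.492 0.601] 0.3154431777686648
side 0.45 5927 [0.46  0.569] 0.33613755795237615
side 0.5 5870 [0.467 0.54 ] 0.3355802550183718
[ 0.485 -0.162  0.008]
```

send_rows:
  deltas:
    - {"dp":[0,-0.33,0],"rotation":[0,0,0]}
    - {"dp":[0,-0.66,0],"rotation":[0,0,0.1]}
    - {"dp":[0.1,-1,0],"rotation":[0,0,0.3]}
    - {"dp":[0.1,-1,0],"rotation":[0,0,0.307]}
  fingers: -1

```text
clock: 1.08
position: [0.2081, 0.4137, 0.25]
ee_rot: [0.0, 0.097, 0.995, -0.003]
contact_force: [-0.5, -0.4, 0.0]
width: 0.0857
```

send_rows:
  deltas:
    - {"dp":[0.1,-0.33,0],"rotation":[0,0,0]}
    - {"dp":[0.2,-0.66,0],"rotation":[0,0,0]}
    - {"dp":[0.31,-1,0],"rotation":[0,0,0]}

```text
clock: 1.33
position: [0.2454, 0.3006, 0.2505]
ee_rot: [0.0, 0.097, 0.995, 0.0]
contact_force: [1.4, -0.9, -0.9]
width: 0.0857
```

send_rows:
  deltas:
    - {"dp":[0.1,-0.33,0],"rotation":[0,0,0]}
    - {"dp":[0.2,-0.66,0],"rotation":[0,0,0]}
    - {"dp":[0.31,-1,0],"rotation":[0,0,0]}

```text
clock: 1.58
position: [0.2823, 0.1813, 0.2508]
ee_rot: [0.001, 0.097, 0.995, 0.0]
contact_force: [1.4, -0.1, 0.0]
width: 0.0854
```

send_rows:
  deltas:
    - {"dp":[0.1,-0.33,0],"rotation":[0,0,0]}
    - {"dp":[0.2,-0.66,0],"rotation":[0,0,0]}
    - {"dp":[0.31,-1,0],"rotation":[0,0,0]}

```text
clock: 1.83
position: [0.3193, 0.0622, 0.2509]
ee_rot: [0.001, 0.098, 0.995, 0.0]
contact_force: [1.0, 0.8, 1.0]
width: 0.0851
```

send_rows:
  deltas:
    - {"dp":[0.1,-0.33,-0.1],"rotation":[0,0,0]}
    - {"dp":[0.2,-0.66,-0.2],"rotation":[0,0,0]}
    - {"dp":[0.31,-1,-0.3],"rotation":[0,0,0]}

```text
clock: 2.08
position: [0.3551, -0.0531, 0.2161]
ee_rot: [0.001, 0.098, 0.995, -0.0]
contact_force: [0.4, -0.0, 0.6]
width: 0.0855
```

send_rows:
  deltas:
    - {"dp":[0.1,-0.33,-0.1],"rotation":[0,0,0]}
    - {"dp":[0.2,-0.66,-0.2],"rotation":[0,0,0]}
    - {"dp":[0.31,-1,-0.3],"rotation":[0,0,0]}

```text
clock: 2.33
position: [0.3905, -0.168, 0.1811]
ee_rot: [0.001, 0.098, 0.995, -0.0]
contact_force: [0.7, -0.1, 0.7]
width: 0.0857
```

send_rows:
  deltas:
    - {"dp":[0.1,-0.33,-0.1],"rotation":[0,0,0]}
    - {"dp":[0.2,-0.66,-0.2],"rotation":[0,0,0]}
    - {"dp":[0.31,-0.9,-0.4],"rotation":[0,0,0]}
    - {"dp":[0.31,-1,-0.4],"rotation":[0,0,0]}
    - {"dp":[0.31,-1,-0.4],"rotation":[0,0,0]}

```text
clock: 2.75
position: [0.4277, -0.2884, 0.132]
ee_rot: [-0.001, 0.099, 0.995, 0.0]
contact_force: [-0.1, 0.3, 0.5]
width: 0.0857
```

```bash
cat >> h.py <<'E'
def snap(n,tag):
    from rig import eyes
    p=eyes.get_image(n); pickle.dump(p,open(f"pics/{tag}.pkl","wb")); cv2.imwrite(f"pics/{tag}.png",p["color"][:,:,::-1]); return p
E
python3 - <<'E'
from h import *
from rig import monitor
p=snap("wrist","w1"); print(monitor.get_state()["position"])
for x,y in [(0.432,-0.3035)]:
    a=np.radians(-11.2); c,s=np.cos(a),np.sin(a)
    pts=[[x+c*u-s*v,y+s*u+c*v,z] for u,v,z in [(-80,.010,.034),(-80,-.010,.034),(70,.01,.034),(70,-.01,.034)] for u in [u/1000]]
    im=p["color"][:,:,::-1].copy()
    for q in w2px(p,pts): cv2.circle(im,tuple(int(i) for i in q),4,(0,0,255),1)
    pts=[[x+c*u-s*v,y+s*u+c*v,z] for u,v,z in [(.181,.022,.0025),(.181,-.022,.0025),(.07,.022,.0025),(.07,-.022,.0025)]]
    for q in w2px(p,pts): cv2.circle(im,tuple(int(i) for i in q),4,(0,255,0),1)
    cv2.imwrite("pics/w1o.png",im)
E
```

```text
[ 0.42715223 -0.28627767  0.13278286]
```

View pics/w1o.png

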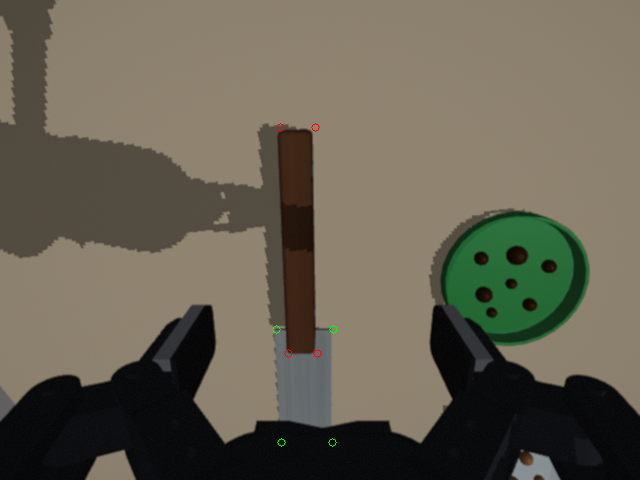

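send_rows:
  deltas:
    - {"dp":[0.02,-0.07,-0.2],"rotation":[0,0,0]}
    - {"dp":[0.04,-0.14,-0.35],"rotation":[0,0,0]}
    - {"dp":[0.04,-0.14,-0.35],"rotation":[0,0,0]}
    - {"dp":[0.04,-0.14,-0.35],"rotation":[0,0,0]}

```text
clock: 3.13
position: [0.4316, -0.3006, 0.0919]
ee_rot: [-0.001, 0.097, 0.995, 0.001]
contact_force: [-0.3, -0.1, 0.5]
width: 0.0857
```

```bash
python3 - <<'E'
from h import *
from rig import monitor
s=monitor.get_state(); print(s["clock"],s["position"],s["ee_rot"])
q=s["ee_rot"]; from scipy.spatial.transform import Rotation as R
print(R.from_quat(q[[1,2,3,0]]).as_matrix().round(4))
E
```

```text
3.1333 [ 0.4315621  -0.30063265  0.091937  ] [-5.02454640e-04  9.72227377e-02  9.95262247e-01  7.39435333e-04]
[[-9.811e-01  1.935e-01 -9.000e-04]
 [ 1.935e-01  9.811e-01  1.600e-03]
 [ 1.100e-03  1.400e-03 -1.000e+00]]
```

send_rows:
  deltas:
    - {"dp":[0,-0.02,-0.15],"rotation":[0,0,0]}
    - {"dp":[0,-0.02,-0.3],"rotation":[0,0,0]}
    - {"dp":[0,-0.02,-0.43],"rotation":[0,0,0]}
    - {"dp":[0,-0.02,-0.53],"rotation":[0,0,0]}
    - {"dp":[0,-0.02,-0.53],"rotation":[0,0,0]}
    - {"dp":[0,-0.02,-0.53],"rotation":[0,0,0]}

```text
clock: 3.63
position: [0.4323, -0.3041, 0.0291]
ee_rot: [0.0, 0.097, 0.995, -0.0]
contact_force: [0.5, 0.5, -0.4]
width: 0.0856
```

send_rows:
  deltas:
    - {"dp":[0,0,0],"rotation":[0,0,0]}
    - {"dp":[0,0,0],"rotation":[0,0,0]}
    - {"dp":[0,0,0],"rotation":[0,0,0]}
    - {"dp":[0,0,0],"rotation":[0,0,0]}
    - {"dp":[0,0,0],"rotation":[0,0,0]}
    - {"dp":[0,0,0],"rotation":[0,0,0]}
  fingers: 0.3
  grip_force: 90

```text
clock: 4.13
position: [0.4321, -0.305, 0.028]
ee_rot: [0.0, 0.098, 0.995, -0.0]
contact_force: [0.3, -0.1, -0.5]
width: 0.0301
```

send_rows:
  deltas:
    - {"dp":[0,0,0],"rotation":[0,0,0]}
    - {"dp":[0,0,0],"rotation":[0,0,0]}
    - {"dp":[0,0,0],"rotation":[0,0,0]}
    - {"dp":[0,0,0],"rotation":[0,0,0]}
    - {"dp":[0,0,0],"rotation":[0,0,0]}
    - {"dp":[0,0,0],"rotation":[0,0,0]}
  fingers: 1
  grip_force: 100

```text
clock: 4.63
position: [0.4321, -0.305, 0.0282]
ee_rot: [0.0, 0.097, 0.995, -0.0]
contact_force: [-0.3, 0.8, 4.7]
width: 0.0178
```

send_rows:
  deltas:
    - {"dp":[0,0,0.1],"rotation":[0,0,0]}
    - {"dp":[0,0,0.2],"rotation":[0,0,0]}
    - {"dp":[0,0,0.4],"rotation":[0,0,0]}
    - {"dp":[0,0,0.5],"rotation":[0,0,0]}
    - {"dp":[0,0,0.5],"rotation":[0,0,0]}
    - {"dp":[0,0,0.5],"rotation":[0,0,0]}

```text
clock: 5.13
position: [0.4321, -0.305, 0.0878]
ee_rot: [0.0, 0.098, 0.995, -0.0]
contact_force: [0.1, 0.9, -1.0]
width: 0.018
```

```bash
python3 - <<'E'
from h import *
from rig import monitor
p=snap("top","t2"); p2=snap("side","s2"); s=monitor.get_state(); print(s["clock"],s["position"],s["ee_rot"],s["width"],s["moment"])
im=cv2.resize(p2["color"][150:270,280:480,::-1],(800,480),interpolation=cv2.INTER_CUBIC); cv2.imwrite("pics/s2c.png",im)
im=cv2.resize(p["color"][230:400,400:500,::-1],(353,600),interpolation=cv2.INTER_CUBIC); cv2.imwrite("pics/t2c.png",im)
E
```

```text
5.2333 [ 0.43127313 -0.30419386  0.0865977 ] [-9.75729418e-04  9.75076723e-02  9.95233980e-01  7.91367434e-04] 0.018344835193853888 [0.00066587 0.01147438 0.01764715]
```

View pics/s2c.png

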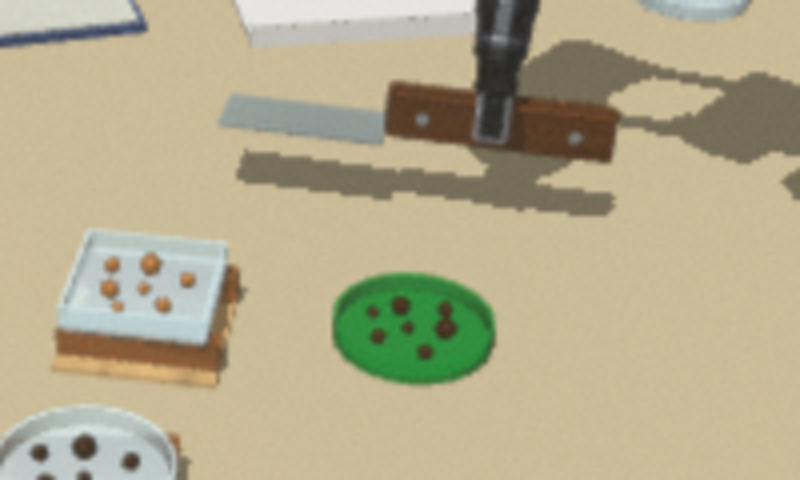

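View pics/t2c.png

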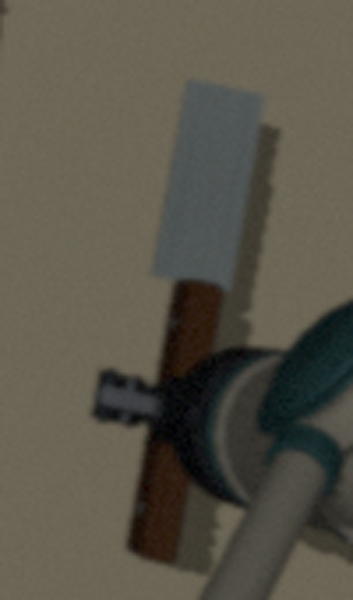

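The lifter is held level about 59 mm up, with the blade at (415,120) in the enlarged side crop. I'll measure its blade relative to the TCP.

```bash
cat > blade.py <<'E'
from h import *
import sys
from scipy.spatial.transform import Rotation as Ro
def blade(p,tcp,yawdeg,ztcp):
    """predict blade quad, find blade by bluish color near, fit"""
    a=np.radians(yawdeg); ex=np.array([np.cos(a),np.sin(a)]); ey=np.array([-ex[1],ex[0]])
    zb=tcp[2]-0.028+0.0025
    c=np.array(tcp[:2])+0.125*ex
    W=cloud(p); g=p["color"].astype(int)
    uv=w2px(p,[[*(c),zb]])[0]
    v,u=np.mgrid[:480,:640]
    m=(np.hypot(u-uv[0],v-uv[1])<50)&(g[...,2]>g[...,0])&(g.sum(-1)>120)
    n,l=cv2.connectedComponents(m.astype(np.uint8)); k=l[int(uv[1]),int(uv[0])]; m=l==k
    ys,xs=np.nonzero(m)
    Q=np.array([px2w(p,(x,y),zb)[:2] for x,y in zip(xs,ys)])
    L=(Q-np.array(tcp[:2])); lx=L@ex; ly=L@ey
    P=W[m]; ok=np.isfinite(P[:,2]); A=np.c_[np.ones(ok.sum()),(P[ok,:2]-c)@ex,(P[ok,:2]-c)@ey]
    z=P[ok,2]; s=abs(z-np.median(z))<0.01; co=np.linalg.lstsq(A[s],z[s],rcond=None)[0]
    w,vv=np.linalg.eigh(np.cov(Q.T)); d=vv[:,1]*np.sign(vv[:,1]@ex)
    print("n",len(Q),"lx range",np.percentile(lx,[1,50,99]).round(4),"ly",np.percentile(ly,[1,50,99]).round(4),"mean ly",ly.mean().round(4),"yaw",np.degrees(np.arctan2(d[1],d[0])).round(2),"plane z,pitch,roll(deg)",co[0].round(4),np.degrees(co[1:]).round(2),"exp z",zb)
E
python3 - <<'E'
from blade import *
p=pickle.load(open("pics/t2.pkl","rb"))
blade(p,(0.432,-0.3045,0.0875),-11.2,0)
E
```

```text
n 1164 lx range [0.0724 0.1246 0.178 ] ly [-0.0206  0.0001  0.0204] mean ly -0.0 yaw -10.88 plane z,pitch,roll(deg) 0.0609 [-0.11  0.73] exp z 0.062
```

send_rows:
  deltas:
    - {"dp":[-0.1,0.1,0],"rotation":[0,0,0]}
    - {"dp":[-0.2,0.35,0],"rotation":[0,0,0.05]}
    - {"dp":[-0.2,0.65,0],"rotation":[0,0,0.1]}
    - {"dp":[-0.2,0.95,0],"rotation":[0,0,0.2]}

```text
clock: 5.57
position: [0.4063, -0.1895, 0.0863]
ee_rot: [-0.001, 0.048, 0.999, 0.001]
contact_force: [0.7, 0.3, -1.3]
width: 0.0179
```

send_rows:
  deltas:
    - {"dp":[0,0.3,0],"rotation":[0,0,0.05]}
    - {"dp":[0,0.6,0],"rotation":[0,0,0.1]}
    - {"dp":[0.1,0.9,0],"rotation":[0,0,0.2]}

```text
clock: 5.82
position: [0.4162, -0.0805, 0.0863]
ee_rot: [-0.003, -0.003, 1.0, 0.001]
contact_force: [-0.0, 0.6, -1.8]
width: 0.0182
```

send_rows:
  deltas:
    - {"dp":[0,0.25,0],"rotation":[0,0,0.05]}
    - {"dp":[0,0.45,0],"rotation":[0,0,0.1]}
    - {"dp":[0,0.6,0],"rotation":[0,0,0.158]}
    - {"dp":[0,0.7,0],"rotation":[0,0,0.158]}
    - {"dp":[0,0.7,0],"rotation":[0,0,0.158]}
    - {"dp":[0,0.7,0],"rotation":[0,0,0.158]}

```text
clock: 6.32
position: [0.4193, 0.0015, 0.0869]
ee_rot: [-0.001, -0.043, 0.999, 0.0]
contact_force: [0.6, -0.8, -1.0]
width: 0.0183
```

```bash
cat > st.py <<'E'
from h import *
from rig import monitor
from scipy.spatial.transform import Rotation as R
np.set_printoptions(suppress=True,precision=4)
def st():
    s=monitor.get_state(); q=s["ee_rot"]; M=R.from_quat(q[[1,2,3,0]]).as_matrix()
    y=np.degrees(np.arctan2(M[1,1],M[0,1]))-90
    print("t",s["clock"],"pos",s["position"],"lifter yaw",y.round(2),"z",M[:,2],"F",s["contact_force"],"w",s["width"]); return s
E
python3 -c "
from st import *; st()"
```

```text
t 6.3167 pos [0.4193 0.0015 0.0869] lifter yaw 4.9 z [-0.002   0.0001 -1.    ] F [ 0.6356 -0.7945 -1.0003] w 0.01833704035041457
```

send_rows:
  deltas:
    - {"dp":[0,-0.01,-0.1],"rotation":[0,0,0]}
    - {"dp":[0,-0.01,-0.25],"rotation":[0,0,0]}
    - {"dp":[0,-0.01,-0.35],"rotation":[0,0,0]}
    - {"dp":[0,-0.01,-0.4],"rotation":[0,0,0]}
    - {"dp":[0,-0.01,-0.4],"rotation":[0,0,0]}
    - {"dp":[0,-0.01,-0.4],"rotation":[0,0,0]}

```text
clock: 6.82
position: [0.4201, -0.0007, 0.0396]
ee_rot: [-0.0, -0.041, 0.999, 0.0]
contact_force: [-0.1, -0.1, -0.7]
width: 0.018
```

```bash
python3 - <<'E'
from st import *; from blade import blade
p=snap("top","t3"); q=snap("side","s3"); s=st()
blade(p,s["position"],4.9,0)
im=cv2.resize(q["color"][190:310,240:420,::-1],(800,533),interpolation=cv2.INTER_CUBIC); cv2.imwrite("pics/s3c.png",im)
o=ortho(p,(0.62,0.0225),0.1,0.024); cv2.imwrite("pics/t3c.png",cv2.convertScaleAbs(o,alpha=1.5))
E
```

```text
t 6.9167 pos [ 0.4207 -0.0005  0.0402] lifter yaw 4.76 z [ 0.0011 -0.0002 -1.    ] F [-1.2866  0.4477 -1.2751] w 0.018030062478034913
n 1086 lx range [0.0707 0.1238 0.1773] ly [-0.0205 -0.0004  0.0197] mean ly -0.0003 yaw 4.7 plane z,pitch,roll(deg) 0.0129 [-0.17  0.23] exp z 0.014749642116739405
```

View pics/s3c.png

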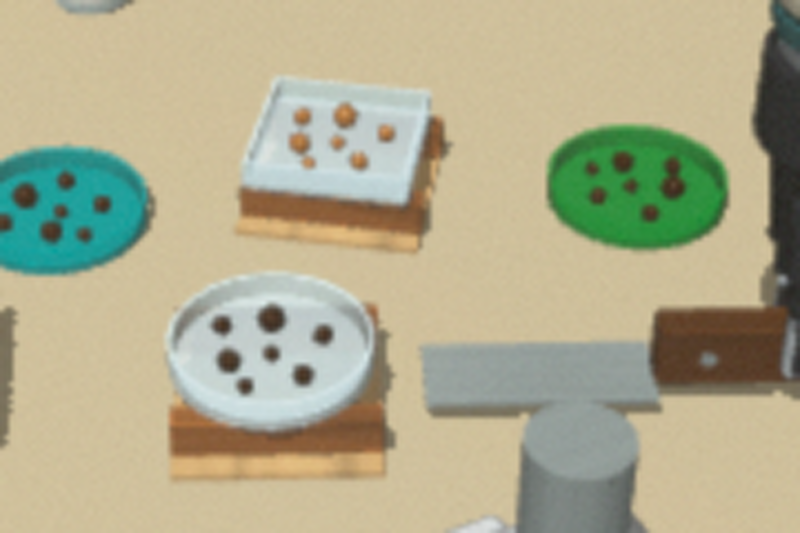

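View pics/t3c.png

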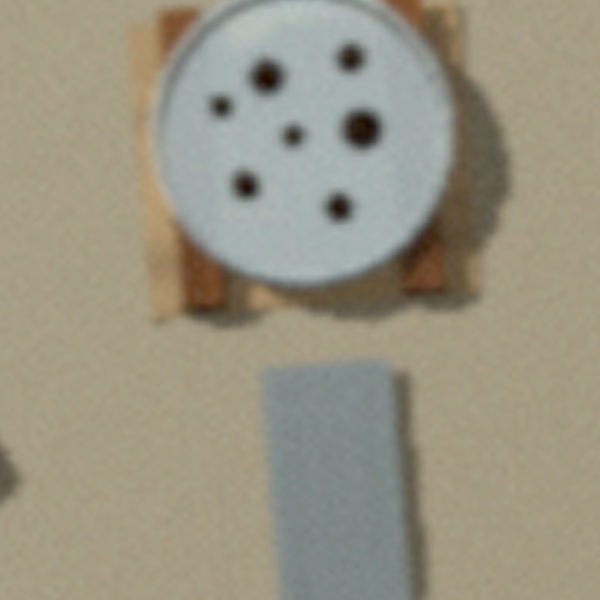

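send_rows:
  deltas:
    - {"dp":[0.03,0.015,0],"rotation":[0,0,0]}
    - {"dp":[0.1,0.021,0],"rotation":[0,0,0]}
    - {"dp":[0.18,0.028,0],"rotation":[0,0,0]}
    - {"dp":[0.26,0.035,0],"rotation":[0,0,0]}
    - {"dp":[0.34,0.042,0],"rotation":[0,0,0]}
    - {"dp":[0.42,0.048,0],"rotation":[0,0,0]}
    - {"dp":[0.5,0.055,0],"rotation":[0,0,0]}

```text
clock: 7.5
position: [0.4815, 0.0066, 0.0398]
ee_rot: [0.0, -0.042, 0.999, 0.0]
contact_force: [0.3, -0.5, -1.3]
width: 0.018
```

send_rows:
  deltas:
    - {"dp":[0.08,0.007,0],"rotation":[0,0,0]}
    - {"dp":[0.16,0.013,0],"rotation":[0,0,0]}
    - {"dp":[0.24,0.02,0],"rotation":[0,0,0]}
    - {"dp":[0.32,0.027,0],"rotation":[0,0,0]}
    - {"dp":[0.4,0.033,0],"rotation":[0,0,0]}
    - {"dp":[0.47,0.04,0],"rotation":[0,0,0]}
    - {"dp":[0.52,0.044,0],"rotation":[0,0,0]}
    - {"dp":[0.52,0.044,0],"rotation":[0,0,0]}
    - {"dp":[0.52,0.044,0],"rotation":[0,0,0]}

```text
clock: 8.25
position: [0.5424, 0.0118, 0.0397]
ee_rot: [-0.0, -0.042, 0.999, 0.0]
contact_force: [-0.0, 0.4, -1.9]
width: 0.0181
```

```bash
python3 - <<'E'
from st import *
p=snap("top","t4"); q=snap("side","s4"); s=st()
im=cv2.resize(q["color"][190:310,240:420,::-1],(800,533),interpolation=cv2.INTER_CUBIC); cv2.imwrite("pics/s4c.png",im)
o=ortho(p,(0.64,0.0225),0.1,0.024); cv2.imwrite("pics/t4c.png",cv2.convertScaleAbs(o,alpha=1.5))
E
```

```text
t 8.35 pos [0.5416 0.0118 0.0396] lifter yaw 4.8 z [-0.0014  0.0002 -1.    ] F [ 0.5524  0.1063 -1.5215] w 0.017979905051621385
```

View pics/s4c.png

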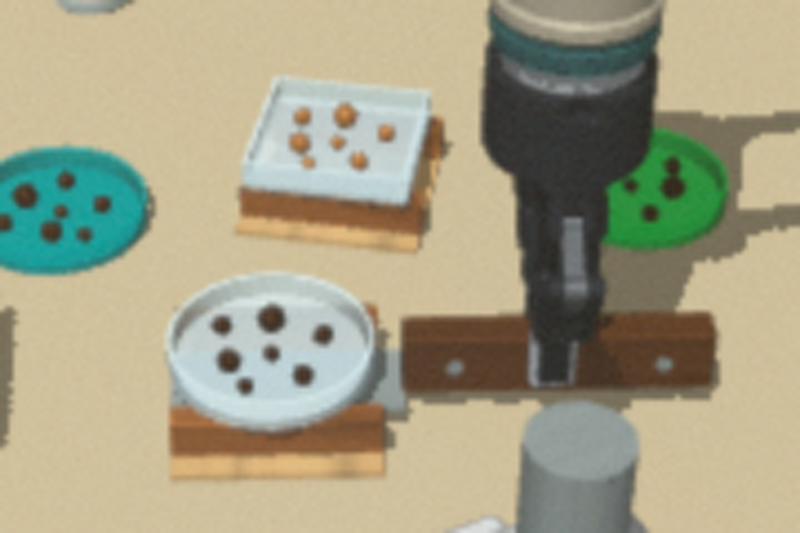

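View pics/t4c.png

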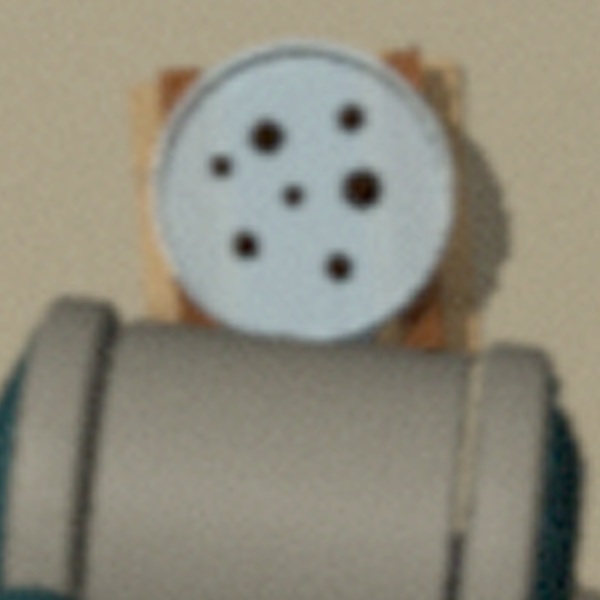

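send_rows:
  deltas:
    - {"dp":[0,0,0.03],"rotation":[0,0,0]}
    - {"dp":[0,0,0.05],"rotation":[0,0,0]}
    - {"dp":[0,0,0.07],"rotation":[0,0,0]}
    - {"dp":[0,0,0.09],"rotation":[0,0,0]}
    - {"dp":[0,0,0.11],"rotation":[0,0,0]}
    - {"dp":[0,0,0.13],"rotation":[0,0,0]}
    - {"dp":[0,0,0.16],"rotation":[0,0,0]}
    - {"dp":[0,0,0.2],"rotation":[0,0,0]}
    - {"dp":[0,0,0.24],"rotation":[0,0,0]}
    - {"dp":[0,0,0.27],"rotation":[0,0,0]}
    - {"dp":[0,0,0.28],"rotation":[0,0,0]}

```text
clock: 9.27
position: [0.543, 0.0117, 0.0743]
ee_rot: [0.001, -0.042, 0.999, -0.0]
contact_force: [0.2, -0.3, -2.8]
width: 0.018
```

```bash
python3 - <<'E'
from st import *
q=snap("side","s5"); s=st(); print(s["moment"])
im=cv2.resize(q["color"][190:310,240:420,::-1],(800,533),interpolation=cv2.INTER_CUBIC); cv2.imwrite("pics/s5c.png",im)
E
```

```text
t 9.3167 pos [0.5429 0.0117 0.0742] lifter yaw 4.8 z [ 0.0014 -0.0001 -1.    ] F [ 0.7009  0.127  -1.6043] w 0.01783085263902072
[-0.0052  0.1182  0.0112]
```

View pics/s5c.png

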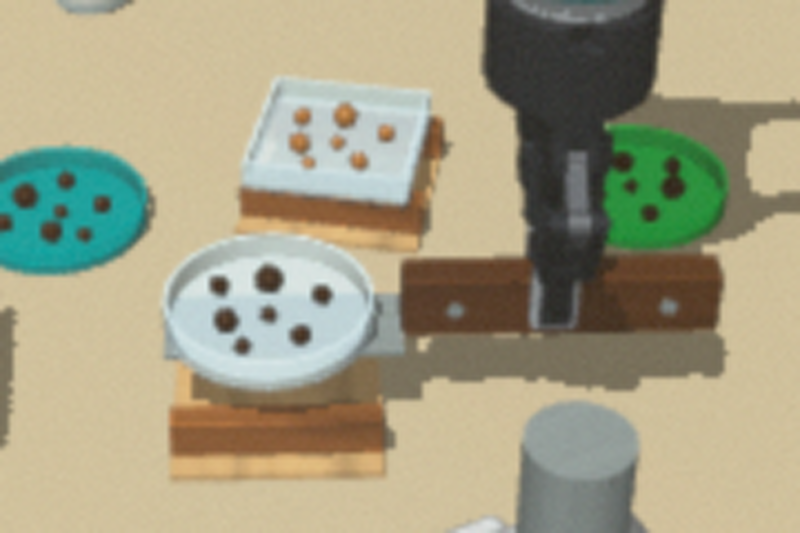

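send_rows:
  deltas:
    - {"dp":[0,0,0.03],"rotation":[0,0,0]}
    - {"dp":[0,0,0.09],"rotation":[0,0,0]}
    - {"dp":[0,0,0.17],"rotation":[0,0,0]}
    - {"dp":[0,0,0.25],"rotation":[0,0,0]}
    - {"dp":[0,0,0.31],"rotation":[0,0,0]}
    - {"dp":[0,0,0.34],"rotation":[0,0,0]}
    - {"dp":[0,0,0.35],"rotation":[0,0,0]}

```text
clock: 9.9
position: [0.5431, 0.0117, 0.1167]
ee_rot: [0.001, -0.042, 0.999, -0.0]
contact_force: [0.1, -0.3, -2.6]
width: 0.0184
```

send_rows:
  deltas:
    - {"dp":[-0.004,0.014,0],"rotation":[0,0,0.009]}
    - {"dp":[-0.012,0.042,0],"rotation":[0,0,0.028]}
    - {"dp":[-0.024,0.085,0],"rotation":[0,0,0.055]}
    - {"dp":[-0.04,0.142,0],"rotation":[0,0,0.092]}
    - {"dp":[-0.058,0.206,0],"rotation":[0,0,0.134]}
    - {"dp":[-0.076,0.27,0],"rotation":[0,0,0.175]}
    - {"dp":[-0.096,0.34,0],"rotation":[0,0,0.221]}
    - {"dp":[-0.116,0.41,0],"rotation":[0,0,0.267]}
    - {"dp":[-0.138,0.49,0],"rotation":[0,0,0.318]}
    - {"dp":[-0.158,0.56,0],"rotation":[0,0,0.364]}
    - {"dp":[-0.18,0.637,0],"rotation":[0,0,0.415]}
    - {"dp":[-0.2,0.708,0],"rotation":[0,0,0.461]}

```text
clock: 10.9
position: [0.5181, 0.0978, 0.1155]
ee_rot: [0.0, -0.158, 0.987, 0.0]
contact_force: [-0.5, 0.2, -1.7]
width: 0.0181
```

send_rows:
  deltas:
    - {"dp":[-0.02,0.071,0],"rotation":[0,0,0.046]}
    - {"dp":[-0.041,0.149,0],"rotation":[0,0,0.097]}
    - {"dp":[-0.061,0.219,0],"rotation":[0,0,0.143]}
    - {"dp":[-0.082,0.297,0],"rotation":[0,0,0.194]}
    - {"dp":[-0.102,0.368,0],"rotation":[0,0,0.24]}
    - {"dp":[-0.121,0.439,0],"rotation":[0,0,0.286]}
    - {"dp":[-0.139,0.503,0],"rotation":[0,0,0.327]}
    - {"dp":[-0.157,0.566,0],"rotation":[0,0,0.369]}
    - {"dp":[-0.172,0.623,0],"rotation":[0,0,0.406]}
    - {"dp":[-0.184,0.666,0],"rotation":[0,0,0.433]}
    - {"dp":[-0.192,0.694,0],"rotation":[0,0,0.452]}
    - {"dp":[-0.196,0.708,0],"rotation":[0,0,0.461]}

```text
clock: 11.9
position: [0.4948, 0.1822, 0.1154]
ee_rot: [-0.0, -0.27, 0.963, 0.0]
contact_force: [0.4, 0.6, -1.5]
width: 0.0182
```

```bash
cat > dish.py <<'E'
from st import *
def dishfit(p,c,zrim,half=0.085,save=None):
    n=600;k=2*half/n
    o=ortho(p,c,half,zrim)
    if save: cv2.imwrite(save,cv2.convertScaleAbs(o,alpha=1.5))
    return o
E
python3 - <<'E'
from dish import *
p=snap("top","t6"); q=snap("side","s6"); s=st()
zu=s["position"][2]-0.0255
dishfit(p,(0.609,0.248),zu,save="pics/t6c.png")
cv2.imwrite("pics/s6c.png",q["color"][:,:,::-1])
E
```

```text
t 12.0 pos [0.4949 0.1818 0.1154] lifter yaw 31.24 z [-0.     -0.0001 -1.    ] F [ 0.4986 -0.6705 -1.6983] w 0.017906668208476067
```

View pics/t6c.png

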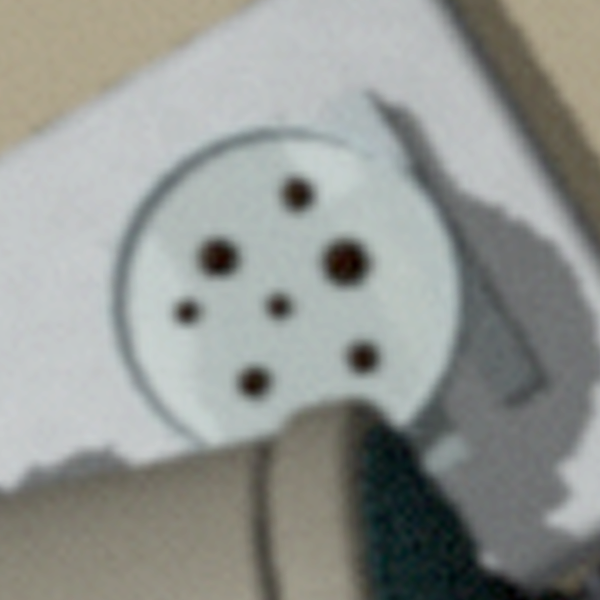

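View pics/s6c.png

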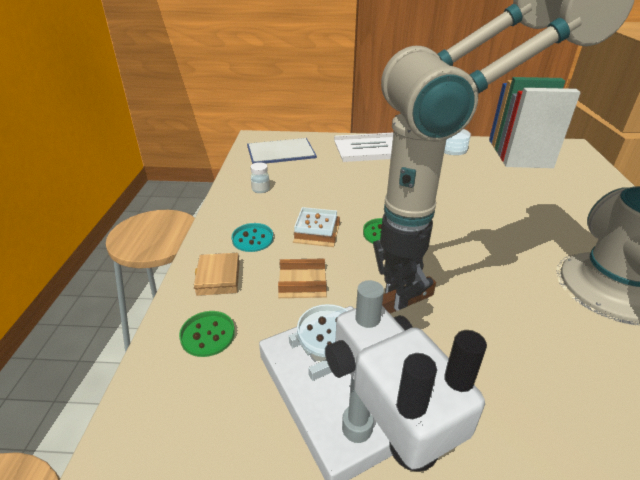

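```bash
cat >> dish.py <<'E'
def seeds(p,c,z,half=0.045,n=900,ref=None):
    o=ortho(p,c,half,z,n); g=cv2.cvtColor(o,cv2.COLOR_BGR2GRAY)
    m=cv2.threshold(cv2.GaussianBlur(g,(0,0),4),0,255,cv2.THRESH_BINARY_INV+cv2.THRESH_OTSU)[1]
    nn,l,stt,ce=cv2.connectedComponentsWithStats(m); k=2*half/n
    out=[]
    for i in range(1,nn):
        a=stt[i,4]*k*k*1e6
        if 4<a<250: out.append((c[0]+half-ce[i][1]*k, c[1]+half-ce[i][0]*k, a))
    return np.array(out)
REF=None
def locate(p,c,zu,verbose=True):
    import itertools
    p0=pickle.load(open("pics/top0.pkl","rb"))
    A=seeds(p0,(0.6738,0.0212),0.027); A=A[np.hypot(A[:,0]-.6738,A[:,1]-.0212)<.036]
    B=seeds(p,c,zu+0.003); 
    best=None
    for yaw in np.arange(-180,180,2.):
        a=np.radians(yaw); M=np.array([[np.cos(a),-np.sin(a)],[np.sin(a),np.cos(a)]])
        Ar=(A[:,:2]-[.6738,.0212])@M.T
        for i in range(len(A)):
            for j in range(len(B)):
                t=B[j,:2]-Ar[i]; d=np.linalg.norm((Ar+t)[:,None]-B[None,:,:2],axis=2); 
                nn=d.min(1); sc=(nn<.004).sum()-nn[nn<.004].sum()*50
                if best is None or sc>best[0]: best=(sc,yaw,t,d.argmin(1),nn<.004,Ar)
    sc,yaw,t,idx,ok,Ar=best
    a=(A[ok,:2]-[.6738,.0212]); b=B[idx[ok],:2]
    ac,bc=a.mean(0),b.mean(0); H=(a-ac).T@(b-bc); U,S,Vt=np.linalg.svd(H); Rr=Vt.T@np.diag([1,np.linalg.det(Vt.T@U.T)])@U.T
    tt=bc-Rr@ac; print("seeds",len(A),len(B),"matched",ok.sum(),"yaw",np.degrees(np.arctan2(Rr[1,0],Rr[0,0])).round(2),"res mm",(np.linalg.norm(a@Rr.T+tt-b,axis=1)*1000).round(1))
    return tt
E
python3 - <<'E'
from dish import *
p=pickle.load(open("pics/t6.pkl","rb"))
pos=np.array([.4949,.1818,.1154]); a=np.radians(31.2)
d=locate(p,(0.609,0.25),pos[2]-.0255); print(d)
v=d-pos[:2]; ex=np.array([np.cos(a),np.sin(a)]);ey=np.array([-ex[1],ex[0]])
print("in lifter",v@ex,v@ey); tgt=np.array([.6092,.2484]); print("delta in share",(tgt-d)/.12, "stage frame err", (d-tgt)@ex,(d-tgt)@ey)
E
```

```text
seeds 7 9 matched 7 yaw 26.59 res mm [0.3 0.2 0.5 0.3 0.3 0.3 0.2]
[0.6082 0.2501]
in lifter 0.13226557106419423 -0.0002215398372244126
delta in share [ 0.0087 -0.0144] stage frame err -3.162696402122155e-06 0.0020216876074345886
```

send_rows:
  deltas:
    - {"dp":[0.009,-0.014,-0.02],"rotation":[0,0,0]}
    - {"dp":[0.009,-0.014,-0.06],"rotation":[0,0,0]}
    - {"dp":[0.009,-0.014,-0.1],"rotation":[0,0,0]}
    - {"dp":[0.009,-0.014,-0.14],"rotation":[0,0,0]}
    - {"dp":[0.009,-0.014,-0.16],"rotation":[0,0,0]}
    - {"dp":[0.009,-0.014,-0.17],"rotation":[0,0,0]}
    - {"dp":[0.009,-0.014,-0.17],"rotation":[0,0,0]}

```text
clock: 12.58
position: [0.4958, 0.1799, 0.0945]
ee_rot: [-0.0, -0.269, 0.963, 0.0]
contact_force: [0.6, -0.1, -2.1]
width: 0.0183
```

```bash
python3 - <<'E'
from dish import *
p=snap("top","t7"); s=st(); pos=s["position"]; a=np.radians(31.2)
d=locate(p,(0.609,0.25),pos[2]-.0255); print(d)
ex=np.array([np.cos(a),np.sin(a)]);ey=np.array([-ex[1],ex[0]])
tgt=np.array([.6092,.2484]); print("stage frame err", (d-tgt)@ex,(d-tgt)@ey)
E
```

```text
t 12.6333 pos [0.4959 0.18   0.0948] lifter yaw 31.2 z [-0.0005 -0.     -1.    ] F [-0.1628 -0.7577 -2.8015] w 0.018425576923860536
seeds 7 10 matched 7 yaw 26.45 res mm [0.2 0.2 0.3 0.1 0.3 0.  0.2]
[0.6091 0.2475]
stage frame err -0.0005398542193141056 -0.0007066352082143296
```

Within 1 mm of the centre. Lowering onto the bars now.

send_rows:
  deltas:
    - {"dp":[0,0,-0.015],"rotation":[0,0,0]}
    - {"dp":[0,0,-0.03],"rotation":[0,0,0]}
    - {"dp":[0,0,-0.045],"rotation":[0,0,0]}
    - {"dp":[0,0,-0.06],"rotation":[0,0,0]}
    - {"dp":[0,0,-0.08],"rotation":[0,0,0]}
    - {"dp":[0,0,-0.1],"rotation":[0,0,0]}
    - {"dp":[0,0,-0.11],"rotation":[0,0,0]}
    - {"dp":[0,0,-0.11],"rotation":[0,0,0]}
    - {"dp":[0,0,-0.11],"rotation":[0,0,0]}

```text
clock: 13.38
position: [0.496, 0.18, 0.0817]
ee_rot: [-0.0, -0.269, 0.963, 0.0]
contact_force: [-0.8, -0.1, -1.8]
width: 0.0181
```

```bash
python3 - <<'E'
from dish import *
p=snap("top","t8"); q=snap("side","s8"); s=st(); pos=s["position"]; a=np.radians(31.2)
d=locate(p,(0.609,0.25),0.065); print(d)
ex=np.array([np.cos(a),np.sin(a)]);ey=np.array([-ex[1],ex[0]])
tgt=np.array([.6092,.2484]); print("stage frame err", (d-tgt)@ex,(d-tgt)@ey)
im=cv2.resize(q["color"][270:400,250:450,::-1],(800,520),interpolation=cv2.INTER_CUBIC); cv2.imwrite("pics/s8c.png",im)
E
```

```text
t 13.4833 pos [0.4961 0.1801 0.0819] lifter yaw 31.21 z [ 0.0001  0.0001 -1.    ] F [-0.9413 -0.638  -0.8888] w 0.01810368296812009
seeds 7 10 matched 7 yaw 26.51 res mm [0.1 0.1 0.2 0.2 0.2 0.2 0.2]
[0.6097 0.248 ]
stage frame err 0.00026742912329345316 -0.0006036833286367755
```

View pics/s8c.png

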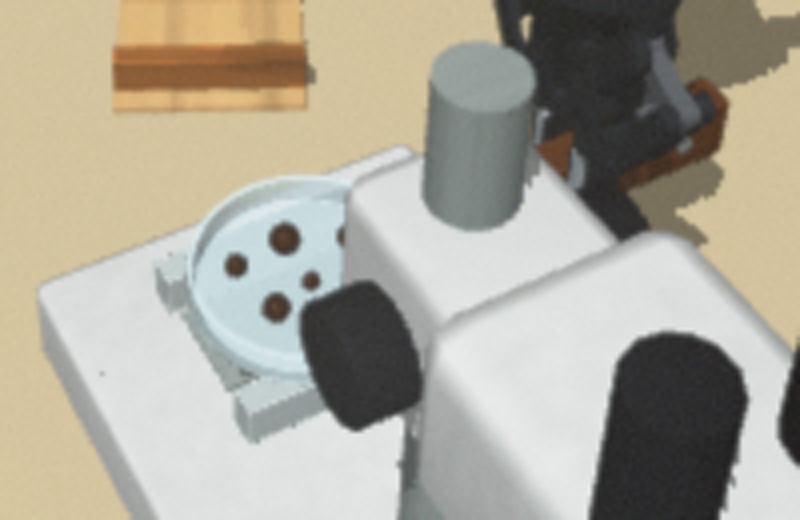

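send_rows:
  deltas:
    - {"dp":[-0.035,-0.021,0],"rotation":[0,0,0]}
    - {"dp":[-0.103,-0.0625,0],"rotation":[0,0,0]}
    - {"dp":[-0.171,-0.104,0],"rotation":[0,0,0]}
    - {"dp":[-0.24,-0.145,0],"rotation":[0,0,0]}
    - {"dp":[-0.308,-0.187,0],"rotation":[0,0,0]}
    - {"dp":[-0.34,-0.206,0],"rotation":[0,0,0]}

```text
clock: 13.98
position: [0.4529, 0.1543, 0.0817]
ee_rot: [-0.001, -0.269, 0.963, 0.0]
contact_force: [0.2, 0.2, -1.4]
width: 0.0182
```

```bash
python3 - <<'E'
from dish import *
p=snap("top","t9"); s=st(); 
d=locate(p,(0.609,0.25),0.065); print(d)
E
```

```text
t 14.0333 pos [0.4526 0.1542 0.0817] lifter yaw 31.19 z [-0.0024 -0.0006 -1.    ] F [-0.9756 -0.7676 -1.868 ] w 0.018258841325101055
seeds 7 10 matched 7 yaw 26.54 res mm [0.1 0.1 0.2 0.2 0.2 0.2 0.2]
[0.6097 0.248 ]
```

send_rows:
  deltas:
    - {"dp":[-0.07,-0.042,0],"rotation":[0,0,0]}
    - {"dp":[-0.19,-0.115,0],"rotation":[0,0,0]}
    - {"dp":[-0.33,-0.2,0],"rotation":[0,0,0]}
    - {"dp":[-0.47,-0.285,0],"rotation":[0,0,0]}
    - {"dp":[-0.61,-0.37,0],"rotation":[0,0,0]}
    - {"dp":[-0.75,-0.454,0],"rotation":[0,0,0]}
    - {"dp":[-0.87,-0.527,0],"rotation":[0,0,0]}
    - {"dp":[-0.927,-0.561,0],"rotation":[0,0,0]}
    - {"dp":[-0.927,-0.561,0],"rotation":[0,0,0]}

```text
clock: 14.78
position: [0.3419, 0.0874, 0.0818]
ee_rot: [-0.001, -0.269, 0.963, 0.0]
contact_force: [0.3, -0.5, -1.5]
width: 0.0184
```

send_rows:
  deltas:
    - {"dp":[0,-0.15,0],"rotation":[0,0,-0.15]}
    - {"dp":[0,-0.35,0],"rotation":[0,0,-0.35]}
    - {"dp":[0.05,-0.55,0],"rotation":[0,0,-0.55]}
    - {"dp":[0.1,-0.7,0],"rotation":[0,0,-0.75]}
    - {"dp":[0.1,-0.7,0],"rotation":[0,0,-0.9]}
    - {"dp":[0.1,-0.7,0],"rotation":[0,0,-1.0]}
    - {"dp":[0.1,-0.7,0],"rotation":[0,0,-1.0]}
    - {"dp":[0.1,-0.7,0],"rotation":[0,0,-1.0]}

```text
clock: 15.45
position: [0.3572, 0.0039, 0.0819]
ee_rot: [0.001, -0.023, 1.0, -0.0]
contact_force: [-0.2, -0.0, -1.8]
width: 0.0186
```

```bash
python3 - <<'E'
from dish import *
from blade import blade
p=snap("top","t10"); s=st(); blade(p,s["position"],2.6,0)
d=locate(p,(0.609,0.25),0.065); print(d)
E
```

```text
t 15.5 pos [0.3569 0.004  0.0819] lifter yaw 2.65 z [ 0.001  0.    -1.   ] F [ 0.5389  0.4823 -1.8157] w 0.017734986615645248
n 1215 lx range [0.0717 0.1236 0.179 ] ly [-0.0205 -0.0002  0.02  ] mean ly -0.0002 yaw 2.57 plane z,pitch,roll(deg) 0.0556 [ 0.03 -0.18] exp z 0.056404248818719374
seeds 7 9 matched 7 yaw 26.49 res mm [0.1 0.1 0.2 0.1 0.2 0.2 0.2]
[0.6097 0.248 ]
```

View pics/t10.png

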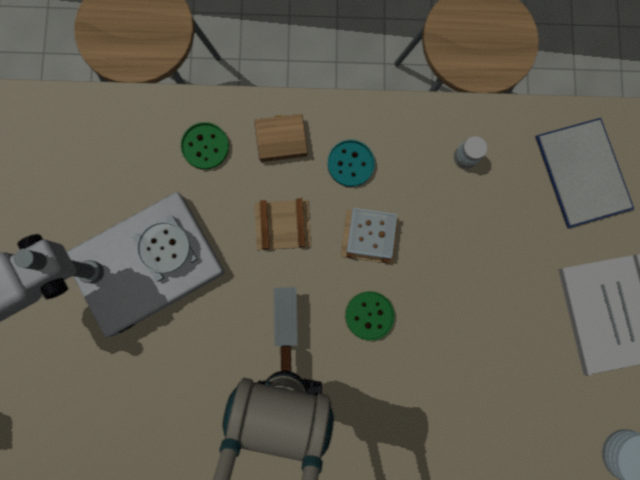

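The dish sits on the stage at (163,248) and the empty rest is at (284,223). The lifter at (285,320) is over clear bench, so I'm laying it down.

send_rows:
  deltas:
    - {"dp":[0,0,-0.06],"rotation":[0,0,0]}
    - {"dp":[0,0,-0.16],"rotation":[0,0,0]}
    - {"dp":[0,0,-0.26],"rotation":[0,0,0]}
    - {"dp":[0,0,-0.34],"rotation":[0,0,0]}
    - {"dp":[0,0,-0.4],"rotation":[0,0,0]}
    - {"dp":[0,0,-0.43],"rotation":[0,0,0]}
    - {"dp":[0,0,-0.437],"rotation":[0,0,0]}
    - {"dp":[0,0,-0.437],"rotation":[0,0,0]}

```text
clock: 16.17
position: [0.356, 0.0041, 0.0292]
ee_rot: [-0.0, -0.023, 1.0, 0.0]
contact_force: [0.2, 0.7, -0.5]
width: 0.0186
```

send_rows:
  deltas:
    - {"dp":[0,0,-0.005],"rotation":[0,0,0]}
    - {"dp":[0,0,-0.008],"rotation":[0,0,0]}
    - {"dp":[0,0,-0.008],"rotation":[0,0,0]}

```text
clock: 16.42
position: [0.3563, 0.0039, 0.0287]
ee_rot: [0.0, -0.022, 1.0, -0.0]
contact_force: [-0.5, 0.1, -1.7]
width: 0.0182
```

send_rows:
  deltas:
    - {"dp":[0,0,-0.004],"rotation":[0,0,0]}
    - {"dp":[0,0,-0.007],"rotation":[0,0,0]}
    - {"dp":[0,0,-0.007],"rotation":[0,0,0]}

```text
clock: 16.67
position: [0.3563, 0.0039, 0.0281]
ee_rot: [0.0, -0.022, 1.0, -0.0]
contact_force: [-2.3, -0.2, 6.1]
width: 0.0181
```

send_rows:
  deltas:
    - {"dp":[0,0,0],"rotation":[0,0,0]}
    - {"dp":[0,0,0],"rotation":[0,0,0]}
    - {"dp":[0,0,0],"rotation":[0,0,0]}
    - {"dp":[0,0,0],"rotation":[0,0,0]}
    - {"dp":[0,0,0],"rotation":[0,0,0]}
    - {"dp":[0,0,0],"rotation":[0,0,0]}
    - {"dp":[0,0,0],"rotation":[0,0,0]}
    - {"dp":[0,0,0],"rotation":[0,0,0]}
  fingers: -1

```text
clock: 17.33
position: [0.3559, 0.004, 0.0275]
ee_rot: [-0.0, -0.022, 1.0, 0.0]
contact_force: [0.4, -0.5, -0.9]
width: 0.0852
```

send_rows:
  deltas:
    - {"dp":[0,0,0.15],"rotation":[0,0,0]}
    - {"dp":[0,0,0.45],"rotation":[0,0,0]}
    - {"dp":[0,0,0.75],"rotation":[0,0,0]}
    - {"dp":[0,0,1],"rotation":[0,0,0]}
    - {"dp":[0,0,1],"rotation":[0,0,0]}

```text
clock: 17.75
position: [0.3599, 0.0033, 0.1526]
ee_rot: [0.006, -0.022, 1.0, -0.001]
contact_force: [0.7, -0.4, -0.0]
width: 0.0856
```

send_rows:
  deltas:
    - {"dp":[-0.3,0,0.2],"rotation":[0,0,0]}
    - {"dp":[-0.6,0,0.4],"rotation":[0,0,0]}
    - {"dp":[-0.8,0,0.5],"rotation":[0,0,0]}
    - {"dp":[-0.8,0,0.5],"rotation":[0,0,0]}
    - {"dp":[-0.8,0,0.5],"rotation":[0,0,0]}
    - {"dp":[-0.8,0,0.5],"rotation":[0,0,0]}

```text
clock: 18.25
position: [0.2604, 0.0039, 0.2073]
ee_rot: [0.001, -0.022, 1.0, -0.0]
contact_force: [0.3, -0.1, 0.3]
width: 0.0852
```

```bash
python3 - <<'E'
from dish import *
p=snap("top","t11"); q=snap("side","s11"); w=snap("wrist","w11"); s=st()
d=locate(p,(0.609,0.25),0.065); print(d, d-[.6092,.2484])
W=cloud(p)
v,u=np.mgrid[:480,:640]; 
uv=w2px(p,[[*d,.067]])[0]; m=(np.hypot(u-uv[0],v-uv[1])<18); P=W[m]; P=P[np.isfinite(P[:,2])]
A=np.c_[np.ones(len(P)),P[:,:2]-d]; k=abs(P[:,2]-np.median(P[:,2]))<.01; print("dish plane",np.linalg.lstsq(A[k],P[k,2],rcond=None)[0])
from blade import blade
blade(p,(0.3563,0.0039,0.028),2.6,0)
p0=pickle.load(open("pics/top0.pkl","rb"))
dd=np.abs(p["color"][200:265,340:402].astype(int)-p0["color"][200:265,340:402]).mean(); print("square diff",dd)
from rig import models
E
```

```text
t 18.4 pos [0.2605 0.004  0.207 ] lifter yaw 2.57 z [-0.0014  0.0006 -1.    ] F [0.6717 0.6429 0.2305] w 0.0856499719721427
seeds 7 9 matched 7 yaw 26.49 res mm [0.1 0.1 0.2 0.2 0.2 0.1 0.2]
[0.6098 0.248 ] [ 0.0006 -0.0004]
dish plane [0.0683 0.0019 0.0068]
n 1088 lx range [0.0714 0.1238 0.1782] ly [-0.0198  0.0002  0.0202] mean ly 0.0002 yaw 2.87 plane z,pitch,roll(deg) 0.0017 [-0.07  0.03] exp z 0.0025
square diff 1.3204301075268816
```

View pics/s11.png

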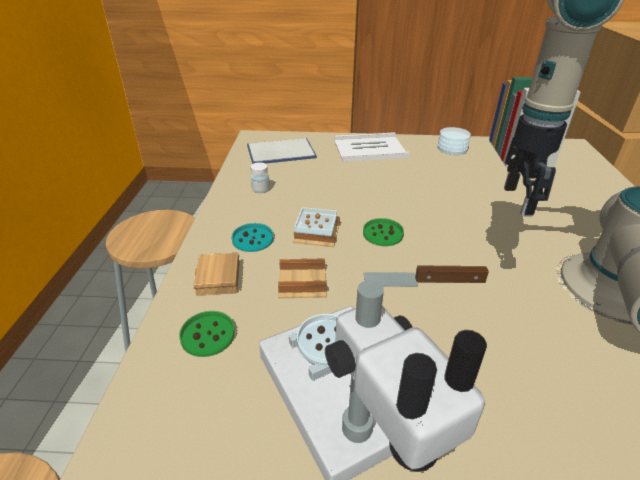

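View pics/t11.png

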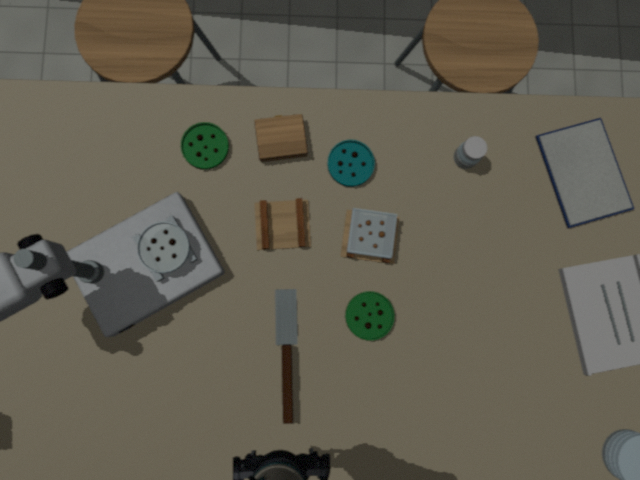

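The dish is on the stage at (163,248), level and about 1 mm from the centre. The lifter lies flat at (286,355), the square dish at (372,233) has not moved, and the gripper is clear. Handing in.

```bash
python3 -c "
from rig import manip; print(manip.sign_off())"
```

```text
the job is handed in; nothing more can be done
None
```

The round dish is on the microscope's stage and the lifter is back flat on the bench, released. I handed the job in at about 18.4 s; the sign-off gives no verdict.

I gripped the lifter's handle and slid the blade through the slot under the clear round dish without contact. I then lifted the dish level, carried it to the stage, lowered it onto the two bars and drew the blade out.

The last checks before handing in showed:
- **Dish:** its centre measured about 0.7 mm from the measured stage centre. The depth fit gave a tilt of about 0.4°. It did not shift when the blade was withdrawn.
- **Lifter:** it lies flat on clear bench, with pitch and roll under 0.1°. The blade surface measured about 2 mm above the bench.
- **Square dish:** its image patch is essentially unchanged from the start.
- **Robot:** the gripper is open and well clear of everything.

Two checks differed slightly. The enlarged view put the slot line 2.5 mm to the left of my blade path, against 1 mm from my earlier measurement, so I shifted the path 1.5 mm before inserting. The blade's depth reading came out 1 to 2 mm lower than expected from the tool height, which is within calibration.

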